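# Inspect a laser mirror under the loupe at its focal height

## Robot

A 6-joint arm with a two-finger parallel gripper is mounted at the origin on the work surface. World frame = base frame: x ahead of the robot, y to its left, z up, the work surface at z = 0. Lengths are in m, angles in rad, forces in N, time in s.
With the tool pointing down it reaches from about 0.375 to 0.975 m from the base axis. Payload 3.8 kg.
Tool frame: the origin (TCP) lies on the centre line of the jaws, within the pads' length; the fingertips stand 25 mm ahead of it and the grasp point (between the pads) lies 6 mm ahead of it; z points along the fingers, y is the direction in which the jaws open and shut (so a half turn about z gives the same grasp; the last joint's range is limited). The gripper opens to 85 mm and grips with 20 to 120 N. Pads are 22 mm wide; open, the fingers measure 114 mm over their backs; the gripper's body (76 mm by 85 mm) begins 54 mm behind the grasp point. The pads swing forward as they close: fully open they stand 13 mm farther back than shut.
Start: joints at [-1.173, 0.264, 1.604, -0, 1.274, -0.037], TCP at [0.284, -0.612, 0.256] pointing down, gripper open.
Joint ranges: [-2.63, 2.63], [-0.94, 2.18], [0.31, 2.57], [-1.31, 4.45], [0, 2.66], [-2.55, 2.55]. Speed limits (rad/s): [2.57, 2.57, 3.14, 3.14, 3.14, 3.14].

## Interface

Orientations are given as a rotation vector (axis times angle).
In Python, from workcell import bot gives the robot as it stands.
- The arm moves only by the tool servo_tool, never from a script. Its argument "moves" is a list of rows, each a list of 3 entries, a list of its own where there are three numbers: the closure in counts, from 0 (fully open) to 255 (shut), then the shift along the tool's x, y, z in m, then the turn about the tool's z in rad. A call has exactly 8 rows; each row shifts and turns the pose as measured when the row begins, along the tool's axes as they then stand; what a row does not reach is not made up. A row lasts 1/12 s, in which the tool goes at most 41.7 mm and 7.16 degrees, less where a joint would pass 70% of its speed; a pose out of reach is approached as far as the arm can. A call is refused whole if a number of a shift passes 0.0417 or a number of a turn 0.125, either way. A call with a gripper value outside its range is refused whole. The fingers move at their own pace and stop on an object; "newtons" is the grip in N (left out, the last holds). Time passes only in rows, so rows that do not move let the fingers close, or fill a call up. It gives the time, the measured TCP pose, the force and the opening at its end, in the units of the state.
- bot.read_state(): the state, without advancing time (a new reading comes with each control period).
- bot.read_camera(name): name is "side" or "top" or "wrist"; returns a dict with "pixels" (480x640x3 uint8, red, green, blue), "depth" (480x640 float32, m along the optical axis (not along the pixel's ray), 0 where there is no reading), "intrinsics" (3x3 intrinsics, pixels), "R" (3x3) and "t" (3): a world point X has camera coordinates R X + t. Camera axes: x right, y down, z forward; pixel columns grow to the right and rows downward; lengths in m; the calibration is good to about 2 mm. A picture is of the moment at which its call begins.
- bot.finish_job(): hands the job in, once; it reports no verdict.
The state is a dict: "time": time; "q": joint angles; "joint_vel": joint speeds; "joint_torque": joint torques, N m; "tool_pos": TCP position; "tcp_rot": TCP orientation; "wrist_force": force on the tool from outside, world axes, zero at the start; "torque": the same for the moment, N m; "width": opening from 0.0 (shut) to 1.0 (fully open).
Only numpy, scipy, OpenCV 4.12 (cv2) and the standard library are available. Lean on these libraries where they do the work, as an engineer would, in place of code of your own. Each camera call takes 0.05 s, during which the arm holds its last target.

## Task

Pick up the bare gold-faced glass mirror from the blue mat with a light grip, set it down gently in the round nest on the lab jack and let go of it. Then take the reading loupe by its handle from its cradle and hold it level over the middle of the mirror, the lens at the height of the white line on the orange focus collar, touching nothing with it. Finish while still holding the loupe there, steady, and leave the post with the collar and the other things on the table undisturbed.

Things in the scene. Friction and masses are not known exactly. Their poses are not given: they have to be found in the camera images.
- mirror: Bare glass laser mirror: an upright disc 50 mm in diameter and 20 mm high, pale glass barrel, gold-coloured top face. Origin at the centre of its underside, z up. About 90 g. It starts on the blue mat. Glass: it is damaged when squeezed with more than 50 N by each finger (25 to 40 N hold it well), when pressed down or knocked with more than 40 N, or when dropped (let go of it resting, or no more than 5 mm above its rest).
- mat: Flat blue mat, 120 x 120 x 3 mm, fixed, on which the mirror starts. Origin at the centre of its underside.
- jack: Laboratory jack, fixed: grey top plate 130 mm (its x) by 110 mm (its y), plate top 70 mm above the table; black drive knob out to 92 mm on its -x side. Origin at the centre of its underside.
- nest (a point): Centre of the white floor of the round nest in the middle of the jack's plate, 71 mm above the table; the mirror's underside rests here. The nest is a black ring 60 mm inside and 72 mm outside diameter; its rim stands 5 mm above this floor.
- gauge: Height post, fixed, beyond the jack: black base 50 x 65 x 10 mm, black holder 25 mm in diameter to 70 mm height, then a steel post 12.7 mm in diameter up to 260 mm. Origin at the centre of its underside.
- focus_mark (a point): Centre of the orange focus collar (30 mm in diameter, 14 mm high) on the steel post, at the level of the white line round its middle. The height of this line above the table, 180 to 220 mm, is where the middle of the loupe's lens belongs.
- cradle: Loupe cradle, fixed: aluminium base 150 mm (its x) by 56 mm, 8 mm thick, with two black notched uprights 10 mm thick at x = +53.5 mm (for the neck) and x = -53.5 mm (for the handle end); their prongs reach 59 mm height. Origin at the centre of its underside. The loupe lifts straight up out of it (by 15 mm or more).
- loupe: Reading loupe: black ring 68 mm in diameter and 11 mm thick with a glass lens, short steel neck, black straight handle. Origin at the centre of the lens, z along the optical axis (up when level), handle towards -x: flat-sided, 18 mm wide (y), 16 mm high (z), from x = -55 to -165 mm, its axis level with the lens centre. In the cradle the axis lies 55 mm above the table. About 110 g, centre of mass near x = -75 mm.
- loupe_grip (a point): Point on the handle's axis 85 mm behind the lens centre, free of the cradle's uprights by 26 mm or more, where the loupe is best taken from above, fingers on the handle's two sides.
- vblock: Bystander: steel V-block, 45 x 52 x 40 mm, loose, between the robot and the jack. Origin at the centre of its underside.
- cuvette: Bystander: capped square glass cell with blue filling, 28 x 28 x 63 mm, loose. Origin at the centre of its underside.
- bottle: Bystander: amber bottle, 48 mm in diameter, 95 mm high, loose. Origin at the centre of its underside.
- lens_mount: Bystander: black ring lens mount on a short post, base 50 x 75 mm, 160 mm high, loose. Origin at the centre of its underside.
Not all that is in view belongs to the job. Of the things like the loupe, leave any that is green; of the rest the smaller one is meant.

How it is judged:
By the outcome, as a careful person would: the job done as asked, in the order asked, and still so for the second after the job is handed in, while the arm keeps its last pose, push and grip.
It also fails if it takes over 54 s, if anything falls off the work surface, if the arm or the gripper's body presses on something with over 40 N, if the wrist force passes 120 N, or if a joint passes its speed limit or range.

## Working session

There is one attempt and no reset: what is moved stays moved. The work goes in short steps, Python scripts to look and compute and a tool call to move; the robot and the scene stay as the last step left them, time stands still between calls to the robot, and variables do not carry over. Pictures are saved under pics/ and viewed, and the job is handed in when it is done.

Besides the shell and the picture viewer there is one more tool, called after "Call:" as name(argument=value, ...) on one line, values as JSON. servo_tool: Moves the arm, as the interface text tells. Its arguments: {"type":"object","properties":{"moves":{"type":"array","items":{"type":"array"}},"newtons":{"type":"number"}},"required":["moves"]}

```bash
mkdir -p pics; ls
python3 - <<'E'
from workcell import bot
import cv2,numpy as np
s=bot.read_state(); print({k:np.round(v,3).tolist() for k,v in s.items()})
for n in ["side","top","wrist"]:
    c=bot.read_camera(n); cv2.imwrite(f"pics/{n}0.png",c["pixels"][:,:,::-1]); np.savez(f"/tmp/{n}0.npz",**c)
    print(n,c["intrinsics"].round(1).tolist(),c["R"].round(3).tolist(),c["t"].round(3).tolist(),(-c["R"].T@c["t"]).round(3))
E
```

```text
pics
{'time': 0.0, 'q': [-1.173, 0.265, 1.605, -0.0, 1.274, -0.037], 'joint_vel': [-0.001, 0.0, 0.001, 0.0, -0.001, -0.0], 'joint_torque': [0.001, -51.511, -36.732, 0.0, 0.013, -0.0], 'tool_pos': [0.284, -0.612, 0.255], 'tcp_rot': [-3.065, -0.677, 0.001], 'wrist_force': [-0.633, -1.018, 0.473], 'torque': [0.019, 0.05, 0.001], 'width': 0.998}
side [[564.2, 0.0, 319.7], [0.0, 564.2, 246.9], [0.0, 0.0, 1.0]] [[-0.747, -0.664, -0.007], [-0.397, 0.455, -0.797], [0.533, -0.593, -0.604]] [0.43, 0.328, 1.299] [-0.24   0.907  1.048]
top [[609.9, 0.0, 317.6], [0.0, 609.9, 235.7], [0.0, 0.0, 1.0]] [[0.001, -1.0, -0.009], [-0.991, 0.0, -0.135], [0.135, 0.009, -0.991]] [0.001, 0.559, 1.656] [ 0.331 -0.015  1.716]
wrist [[412.4, 0.0, 313.6], [0.0, 412.4, 239.0], [0.0, 0.0, 1.0]] [[0.421, -0.907, -0.003], [-0.872, -0.406, 0.274], [-0.25, -0.113, -0.962]] [-0.673, -0.036, 0.38] [ 0.347 -0.582  0.373]
```

View pics/side0.png

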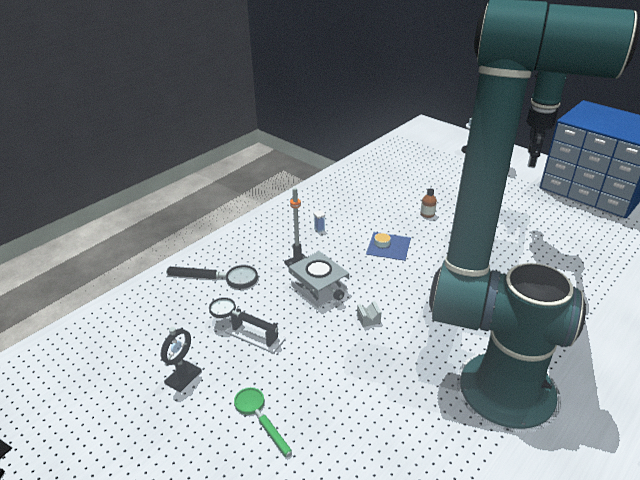

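View pics/top0.png

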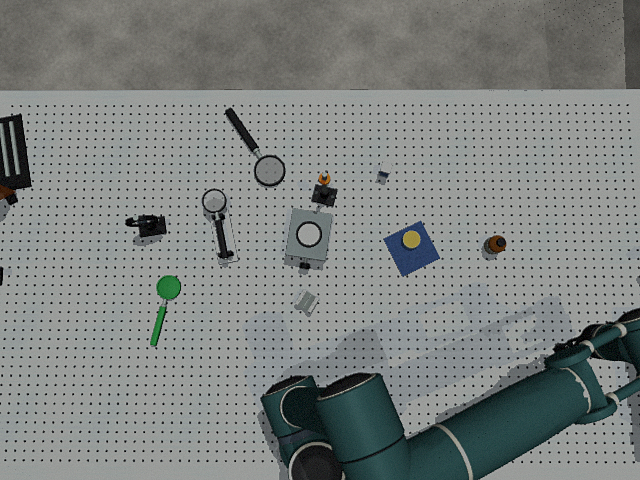

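View pics/wrist0.png

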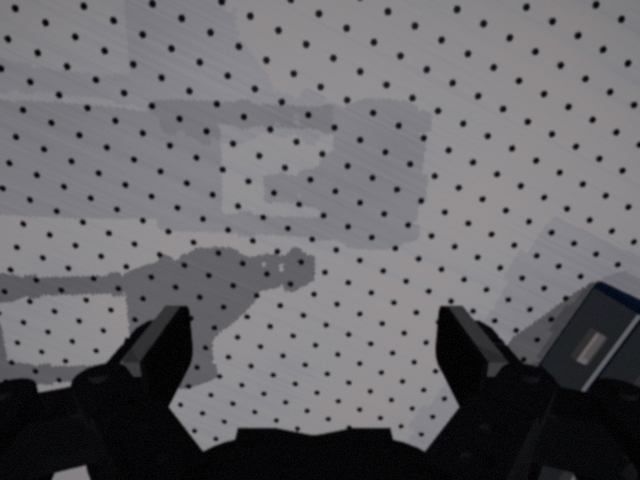

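The side view shows three loupes: a large black one at side (240,275), a green one at (250,402), and a small one in the cradle at (222,308). The small non-green one is meant, so I'll measure next and confirm it in a crop.

```bash
cat > h.py <<'E'
import numpy as np,cv2
from workcell import bot
def load(n): return dict(np.load(f"/tmp/{n}.npz"))
def shot(n,save):
    c=bot.read_camera(n); cv2.imwrite(f"pics/{save}.png",c["pixels"][:,:,::-1]); np.savez(f"/tmp/{save}.npz",**c); return c
def ray(c,u,v):
    d=c["R"].T@np.linalg.solve(c["intrinsics"],np.array([u,v,1.])); o=-c["R"].T@c["t"]; return o,d
def plane(c,u,v,z):
    o,d=ray(c,u,v); return o+d*(z-o[2])/d[2]
def dep(c,u,v):
    o,d=ray(c,u,v); return o+d*c["depth"][int(round(v)),int(round(u))]
def proj(c,X):
    p=c["intrinsics"]@(c["R"]@np.asarray(X)+c["t"]); return p[:2]/p[2]
def tri(c1,p1,c2,p2):
    o1,d1=ray(c1,*p1);o2,d2=ray(c2,*p2)
    A=np.stack([d1,-d2],1); s=np.linalg.lstsq(A,o2-o1,rcond=None)[0]
    a=o1+d1*s[0];b=o2+d2*s[1]; return (a+b)/2,np.linalg.norm(a-b)
def comps(m,amin=20):
    n,l,st,ce=cv2.connectedComponentsWithStats(m.astype(np.uint8))
    return [(int(st[i,4]),ce[i].round(1).tolist(),st[i,:4].tolist(),l==i) for i in range(1,n) if st[i,4]>=amin]
E
python3 - <<'E'
from h import *
for n in ["top0","side0"]:
    c=load(n); hsv=cv2.cvtColor(c["pixels"],cv2.COLOR_RGB2HSV); H,S,V=cv2.split(hsv)
    print(n)
    for nm,m in dict(gold=(H>15)&(H<35)&(S>100)&(V>100),blue=(H>105)&(H<125)&(S>120)&(V>50),orange=(H<14)&(S>150)&(V>110)).items():
        for a,ce,bb,_ in comps(m): print(nm,a,ce,bb,dep(c,*ce).round(3))
c=load("top0");im=c["pixels"][:,:,::-1]
cv2.imwrite("pics/crop_t1.png",cv2.resize(im[150:320,140:340],None,fx=4,fy=3.5,interpolation=cv2.INTER_CUBIC)[:600])
c=load("side0");im=c["pixels"][:,:,::-1]
cv2.imwrite("pics/crop_s1.png",cv2.resize(im[180:355,150:360],None,fx=3.4,fy=3.4,interpolation=cv2.INTER_CUBIC))
E
```

```text
top0
gold 25 [327.4, 178.8] [325, 173, 5, 11] [ 0.678 -0.025  0.22 ]
gold 210 [411.2, 238.6] [403, 231, 17, 16] [ 0.553 -0.262  0.018]
blue 1438 [411.5, 250.0] [384, 221, 56, 55] [ 0.523 -0.265 -0.001]
side0
gold 91 [382.1, 237.2] [375, 234, 15, 8] [ 0.551 -0.26   0.026]
blue 2391 [601.9, 124.6] [547, 100, 93, 107] [ 0.205 -0.953  0.259]
blue 206 [633.9, 198.8] [624, 177, 16, 41] [ 0.032 -0.906  0.072]
```

View pics/crop_t1.png

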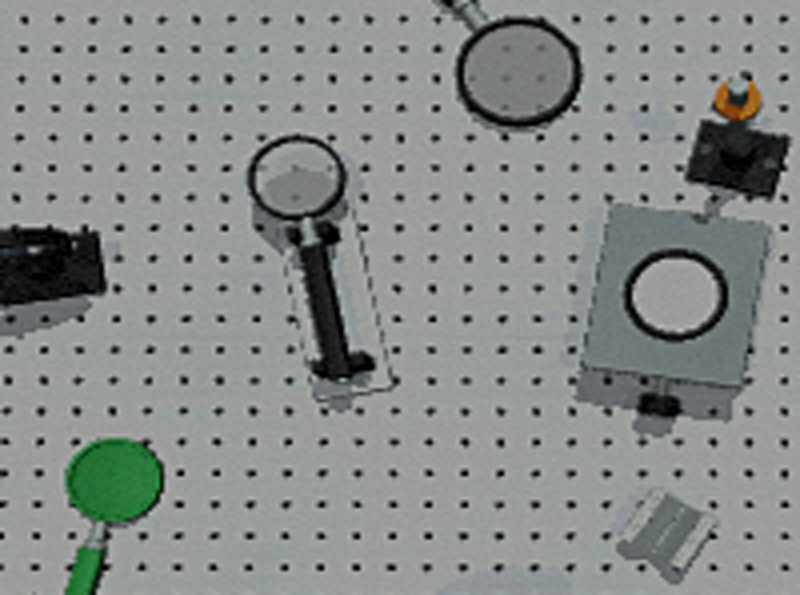

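View pics/crop_s1.png

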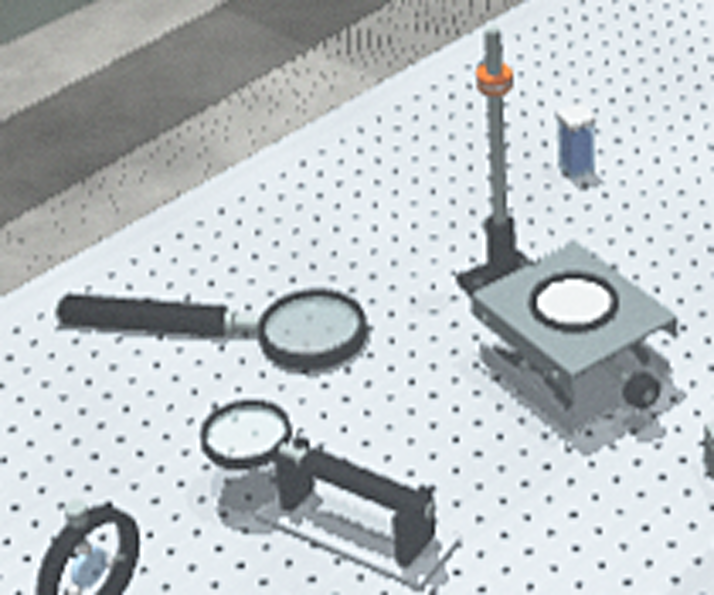

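Run:
```python
from h import *
T=load("top0");Sd=load("side0")
def hsv(c): return cv2.split(cv2.cvtColor(c["pixels"],cv2.COLOR_RGB2HSV))
H,S,V=hsv(T);h,s,v=hsv(Sd)
print("mirror top",plane(T,411.2,238.6,.023),"side",plane(Sd,382.1,237.2,.023), tri(T,(411.2,238.6),Sd,(382.1,237.2)))
# mat
m=[x for x in comps((H>105)&(H<125)&(S>120)&(V>50)) if x[0]>1000]; cn=np.argwhere(m[0][3])[:,::-1].astype(np.float32)
r=cv2.minAreaRect(cn); print("mat",r,plane(T,*r[0],.003))
# nest: white disc in ring
m=(S<40)&(V>180); 
for a,ce,bb,_ in comps(m[215:255,290:330],40): 
    u,w=ce[0]+290,ce[1]+215; print("nest top",a,u,w,bb,plane(T,u,w,.071))
m=(s<40)&(v>200)
for a,ce,bb,_ in comps(m[255:285,300:338],40):
    u,w=ce[0]+300,ce[1]+255; print("nest side",a,u,w,bb,plane(Sd,u,w,.071))
# orange
print("orange px side",Sd["pixels"][203,295],Sd["pixels"][200:208,295].tolist())
for n,c,(a,b,cc) in (("top",T,(H,S,V)),("side",Sd,(h,s,v))):
    m=(a<22)&(b>130)&(cc>90)
    for x in comps(m,10): print("or",n,x[:3],dep(c,*x[1]).round(3))
# loupe ring top
dk=(V<70)
for x in comps(dk[180:275,195:245],15): print("dark",x[0],x[1][0]+195,x[1][1]+180,x[2])
sub=cv2.resize(Sd["pixels"][190:225,280:310,::-1],None,fx=16,fy=16,interpolation=0);cv2.imwrite("pics/col.png",sub)
```

```text
mirror top [ 0.55254786 -0.26078598  0.023     ] side [ 0.5527338  -0.26303864  0.023     ] (array([ 0.55187545, -0.26082403,  0.02470487]), np.float64(0.0010638161753172665))
mat ((411.3999938964844, 248.30001831054688), (42.038082122802734, 41.59086990356445), 63.43495178222656) [ 0.52754525 -0.26370766  0.003     ]
nest side 60 333.1 257.6 [26, 0, 12, 9] [ 0.56097157 -0.04033343  0.071     ]
nest side 215 318.2 268.2 [8, 7, 21, 13] [0.56120365 0.02201563 0.071     ]
orange px side [196 114  78] [[107, 121, 124], [91, 117, 127], [171, 119, 102], [196, 114, 78], [164, 99, 73], [140, 122, 114], [145, 119, 107], [144, 100, 75]]
or top (63, [324.2, 179.0], [319, 173, 11, 11]) [ 0.675 -0.017  0.23 ]
or side (34, [294.8, 201.9], [290, 199, 10, 6]) [ 0.679 -0.015  0.218]
dark 492 219.6 228.5 [7, 9, 32, 70]
```

Run:
```python
from h import *
c=load("top0");im=c["pixels"][:,:,::-1]
cv2.imwrite("pics/crop_t2.png",cv2.resize(im[180:275,190:250],None,fx=6,fy=6,interpolation=cv2.INTER_CUBIC))
```

```text
(no output)
```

View pics/crop_t2.png

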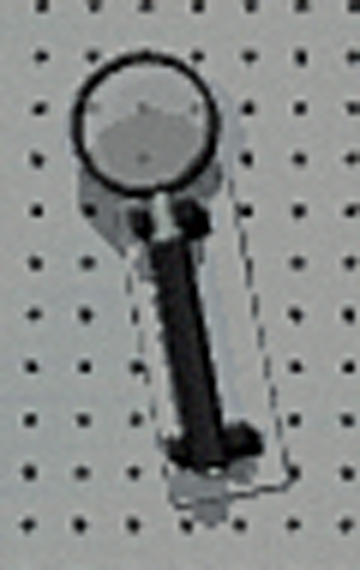

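View pics/col.png

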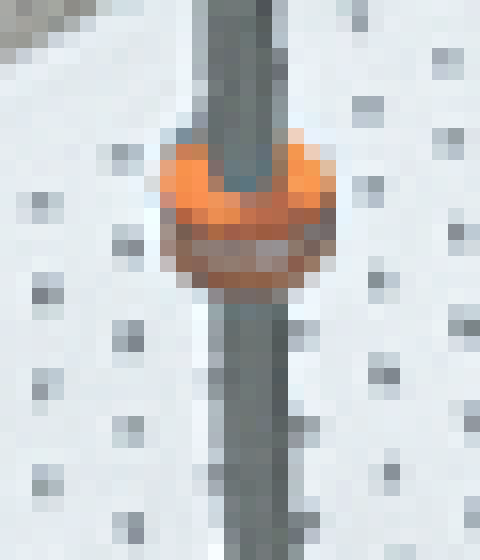

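```bash
cat >> h.py <<'E'
from scipy.spatial.transform import Rotation as Ro
def st():
    s=bot.read_state(); R=Ro.from_rotvec(s["tcp_rot"]).as_matrix()
    return s,np.array(s["tool_pos"]),R,np.arctan2(R[1,0],R[0,0])
def go(tgt,yaw=None):
    s,p,R,y=st(); print("t",round(float(s["time"]),2),"pos",p.round(4),"yaw",y.round(4),"q6",round(float(s["q"][5]),2),"F",np.round(s["wrist_force"],1),"w",round(float(s["width"]),3),"zax",R[:,2].round(4))
    print("tool delta",(R.T@(np.array(tgt)-p)).round(4),"turn about tool z", None if yaw is None else round(-((yaw-y+np.pi)%(2*np.pi)-np.pi),4))
E
python3 - <<'E'
from h import *
T=load("top0")
L=plane(T,190+146/6-.5,180+123/6-.5,.0605); print("lens",L)
a=plane(T,190+172/6-.5,180+242/6-.5,.063);b=plane(T,190+205/6-.5,180+455/6-.5,.063)
d=(a-b);d/=np.linalg.norm(d);print("handle",a,b,"len",np.linalg.norm(a-b),"yaw",np.degrees(np.arctan2(d[1],d[0])), "grip",L-.085*d)
d2=L-b;print("yaw lens-end",np.degrees(np.arctan2(d2[1],d2[0])))
N=plane(T,308.7,234.3,.076);print("nest top",N)
go([.5525,-.261,.2],np.pi/2)
E
```

```text
lens [0.65553876 0.28785012 0.0605    ]
handle [0.5995478  0.27413471 0.063     ] [0.50144737 0.25686397 0.063     ] len 0.0996091009691468 yaw 9.984692429419082 grip [0.57182616 0.27311239 0.0605    ]
yaw lens-end 11.369937900588683
nest top [0.5574811 0.0246832 0.076    ]
t 0.15 pos [ 0.2841 -0.6117  0.2552] yaw 0.4348 q6 -0.04 F [0.4 0.2 0.3] w 0.999 zax [-6.0e-04  1.6e-03 -1.0e+00]
tool delta [ 0.3911 -0.2049  0.0556] turn about tool z -1.136
```

Call:
servo_tool(moves=[[0,[0.036,-0.019,0.005],0],[0,[0.036,-0.019,0.005],0],[0,[0.036,-0.019,0.005],0],[0,[0.036,-0.019,0.005],0],[0,[0.036,-0.019,0.005],0],[0,[0.036,-0.019,0.005],0],[0,[0.036,-0.019,0.005],0],[0,[0.036,-0.019,0.005],0]], newtons=32)

```text
time: 0.82
tool_pos: [0.4803, -0.3539, 0.2113]
tcp_rot: [3.072, 0.654, -0.006]
wrist_force: [0.5, -0.7, -0.6]
width: 0.999
```

Call:
servo_tool(moves=[[0,[0,0,0],-0.125],[0,[0,0,0],-0.125],[0,[0,0,0],-0.125],[0,[0,0,0],-0.125],[0,[0,0,0],-0.125],[0,[0,0,0],-0.125],[0,[0,0,0],-0.125],[0,[0,0,0],-0.125]])

```text
time: 1.48
tool_pos: [0.4846, -0.3403, 0.2057]
tcp_rot: [-2.368, -2.048, 0.003]
wrist_force: [-0.1, 0.1, 0.5]
width: 1.005
```

```bash
python3 -c "
from h import *
go([.5525,-.261,.15],np.pi/2)"
```

```text
t 1.48 pos [ 0.4846 -0.3403  0.2057] yaw 1.4258 q6 -0.51 F [-0.1  0.1  0.5] w 1.005 zax [-0.0086  0.0071 -0.9999]
tool delta [0.088  0.0562 0.0557] turn about tool z -0.145
```

Call:
servo_tool(moves=[[0,[0.024,0.011,0.012],-0.07],[0,[0.024,0.012,0.012],-0.07],[0,[0.022,0.012,0.012],0],[0,[0.02,0.012,0.01],0],[0,[0,0.009,0.01],0],[0,[0,0,0],0],[0,[0,0,0],0],[0,[0,0,0],0]])

```text
time: 2.15
tool_pos: [0.5457, -0.2512, 0.1464]
tcp_rot: [-2.206, -2.22, 0.006]
wrist_force: [-0.3, 0.6, -0.1]
width: 1.004
```

```bash
python3 -c "
from h import *
go([.5525,-.261,.15],np.pi/2)
c=shot('wrist','w1')
H,S,V=cv2.split(cv2.cvtColor(c['pixels'],cv2.COLOR_RGB2HSV))
for x in comps((H>15)&(H<35)&(S>90)&(V>90),100): print(x[:3],plane(c,*x[1],.023),dep(c,*x[1]))
"
```

```text
t 2.15 pos [ 0.5457 -0.2512  0.1464] yaw 1.577 q6 -0.48 F [-0.3  0.6 -0.1] w 1.004 zax [-0.0109  0.0056 -0.9999]
tool delta [-0.0098  0.0067 -0.0038] turn about tool z 0.0063
(4261, [327.3, 256.1], [290, 221, 76, 72]) [ 0.55254223 -0.26038529  0.023     ] [ 0.55255431 -0.26053252  0.02254579]
```

View pics/w1.png

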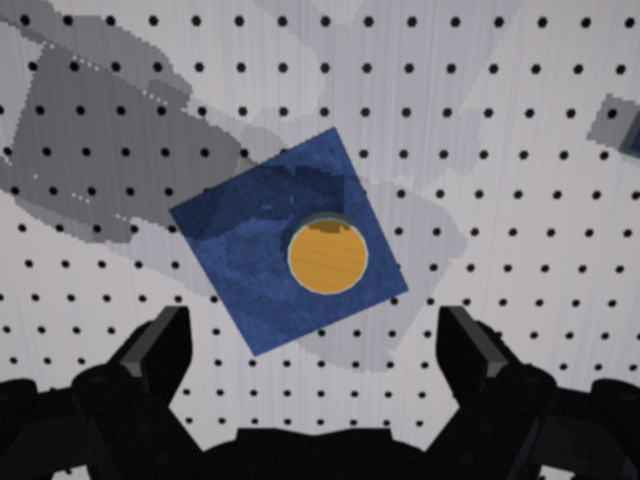

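The wrist view shows the gold face at pixel (327,256), which gives (0.5525, -0.2604). That agrees with the top and side cameras, and the fingers are clear at both sides, so I'm centring and descending.

Call:
servo_tool(moves=[[0,[-0.006,0.004,0.01],0.006],[0,[-0.003,0.003,0.016],0],[0,[-0.001,0,0.016],0],[0,[0,0,0.014],0],[0,[0,0,0.01],0],[0,[0,0,0],0],[0,[0,0,0],0],[0,[0,0,0],0]])

```text
time: 2.87
tool_pos: [0.5537, -0.2719, 0.081]
tcp_rot: [-2.233, -2.209, 0.004]
wrist_force: [0.7, 0.3, 0.2]
width: 0.999
```

```bash
python3 -c "
from h import *
go([.5525,-.2605,.036],np.pi/2)
c=shot('wrist','w2')
"
```

```text
t 2.87 pos [ 0.5537 -0.2719  0.081 ] yaw 1.5603 q6 -0.48 F [0.7 0.3 0.2] w 0.999 zax [-0.0019 -0.0013 -1.    ]
tool delta [ 0.0114 -0.0013  0.045 ] turn about tool z -0.0105
```

View pics/w2.png

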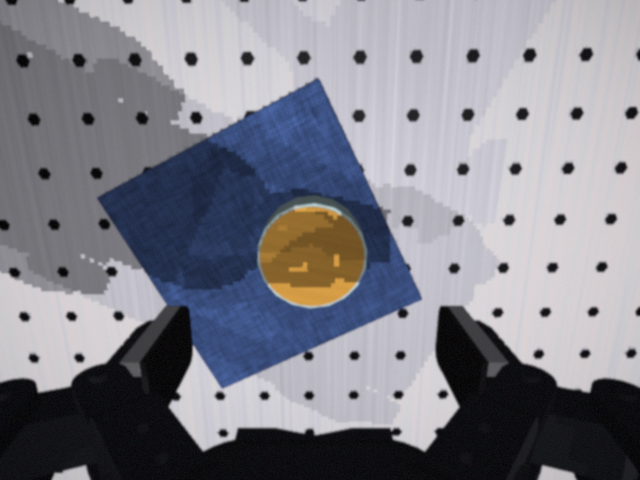

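Call:
servo_tool(moves=[[0,[0.006,-0.001,0.005],-0.01],[0,[0.003,0,0.005],0],[0,[0.001,0,0.005],0],[0,[0,0,0.005],0],[0,[0,0,0],0],[0,[0,0,0],0],[0,[0,0,0],0],[0,[0,0,0],0]])

```text
time: 3.58
tool_pos: [0.5549, -0.2611, 0.0623]
tcp_rot: [2.216, 2.22, -0.001]
wrist_force: [0.1, -0.4, 0.1]
width: 0.999
```

```bash
python3 -c "
from h import *
go([.5525,-.2605,.036],np.pi/2)
"
```

```text
t 3.58 pos [ 0.5549 -0.2611  0.0623] yaw 1.5728 q6 -0.48 F [ 0.1 -0.4  0.1] w 0.999 zax [ 0.0033 -0.0041 -1.    ]
tool delta [ 0.0007 -0.0025  0.0263] turn about tool z 0.002
```

Call:
servo_tool(moves=[[0,[0,-0.001,0.006],0],[0,[0,-0.001,0.006],0],[0,[0,0,0.006],0],[0,[0,0,0.005],0],[0,[0,0,0.002],0],[0,[0,0,0],0],[0,[0,0,0],0],[0,[0,0,0],0]])

```text
time: 4.25
tool_pos: [0.5525, -0.2614, 0.034]
tcp_rot: [2.217, 2.22, -0.001]
wrist_force: [0.3, 0.4, -0.6]
width: 1.001
```

```bash
python3 -c "
from h import *
go([.5525,-.2605,.036],np.pi/2)
c=shot('wrist','w3')
"
```

```text
t 4.25 pos [ 0.5525 -0.2614  0.034 ] yaw 1.5723 q6 -0.48 F [ 0.3  0.4 -0.6] w 1.001 zax [ 0.0026 -0.0037 -1.    ]
tool delta [ 0.0009  0.     -0.002 ] turn about tool z 0.0015
```

View pics/w3.png

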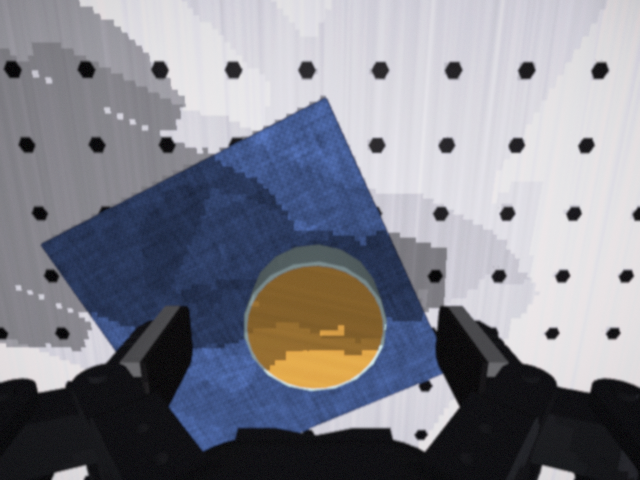

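Call:
servo_tool(moves=[[40,[0,0,-0.002],0],[70,[0,0,0],0],[85,[0,0,0],0],[95,[0,0,0],0],[105,[0,0,0],0],[115,[0,0,0],0],[130,[0,0,0],0],[150,[0,0,0],0]], newtons=32)

```text
time: 4.97
tool_pos: [0.5536, -0.262, 0.0381]
tcp_rot: [2.214, 2.218, 0.0]
wrist_force: [-0.7, 0.7, 0.4]
width: 0.558
```

Call:
servo_tool(moves=[[180,[0,0,0],0],[180,[0,0,0],0],[180,[0,0,0],0],[180,[0,0,0],0],[180,[0,0,0],0],[180,[0,0,0],0],[180,[0,0,0],0],[180,[0,0,0],0]])

```text
time: 5.63
tool_pos: [0.5536, -0.262, 0.0381]
tcp_rot: [2.214, 2.218, 0.0]
wrist_force: [-0.5, -0.1, 0.1]
width: 0.566
```

```bash
python3 -c "
from h import *
go([.5525,-.2605,.036],np.pi/2)
c=shot('wrist','w4');c=shot('side','s4'); cv2.imwrite('pics/s4c.png',cv2.resize(c['pixels'][180:290,330:450,::-1],None,fx=5,fy=5,interpolation=cv2.INTER_CUBIC))
"
```

```text
t 5.63 pos [ 0.5536 -0.262   0.0381] yaw 1.5724 q6 -0.48 F [-0.5 -0.1  0.1] w 0.566 zax [ 0.0052 -0.0052 -1.    ]
tool delta [ 0.0015 -0.0011  0.0021] turn about tool z 0.0016
```

View pics/w4.png

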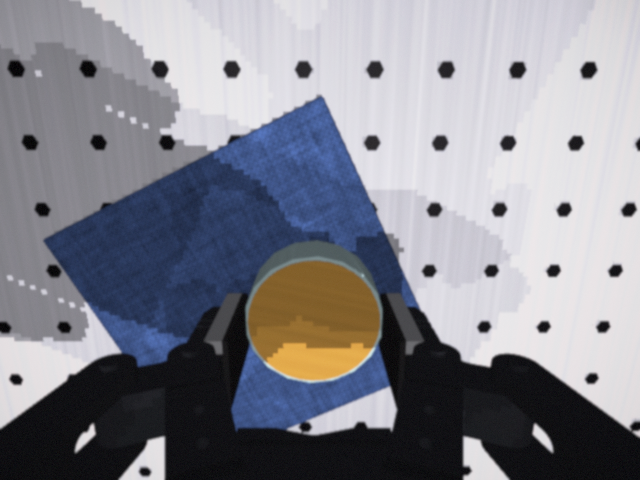

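View pics/s4c.png

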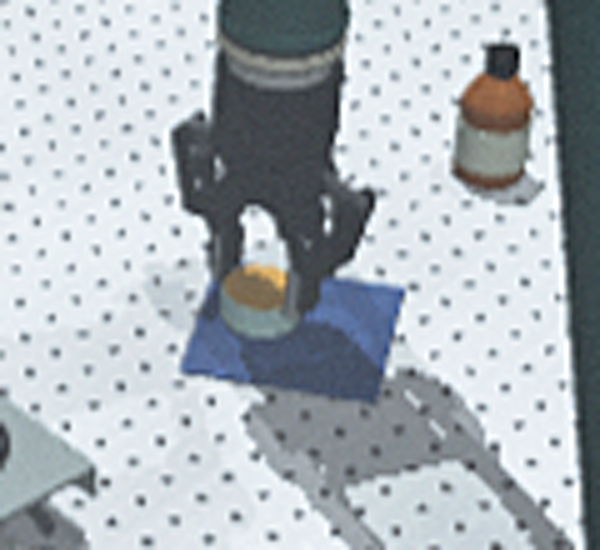

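Call:
servo_tool(moves=[[180,[0,0,-0.004],0],[180,[0,0,-0.008],0],[180,[0,0,-0.01],0],[180,[0,0,-0.01],0],[180,[0,0,-0.01],0],[180,[0,0,-0.006],0],[180,[0,0,0],0],[180,[0,0,0],0]])

```text
time: 6.4
tool_pos: [0.5536, -0.2618, 0.0923]
tcp_rot: [2.213, 2.217, 0.001]
wrist_force: [0.0, -0.1, -2.1]
width: 0.566
```

```bash
python3 -c "
from h import *
go([.559,.0235,.2],np.pi/2)
c=shot('wrist','w5');c=shot('side','s5'); cv2.imwrite('pics/s5c.png',cv2.resize(c['pixels'][160:270,330:450,::-1],None,fx=5,fy=5,interpolation=cv2.INTER_CUBIC))
"
```

```text
t 6.4 pos [ 0.5536 -0.2618  0.0923] yaw 1.5724 q6 -0.48 F [ 0.  -0.1 -2.1] w 0.566 zax [ 0.0065 -0.0058 -1.    ]
tool delta [ 0.2847  0.0066 -0.1093] turn about tool z 0.0016
```

View pics/s5c.png

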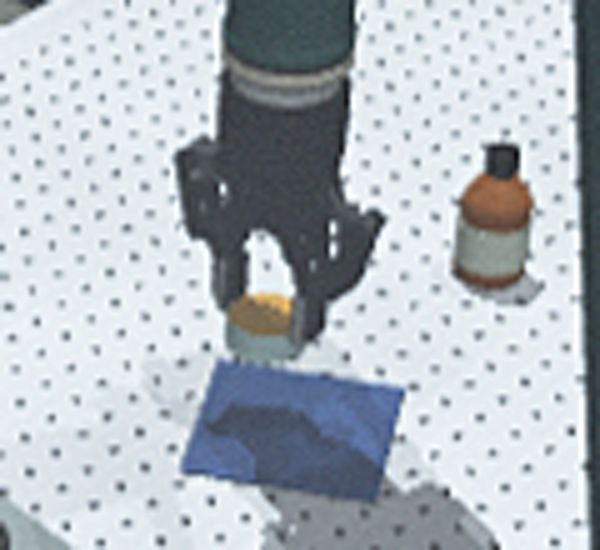

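View pics/w5.png

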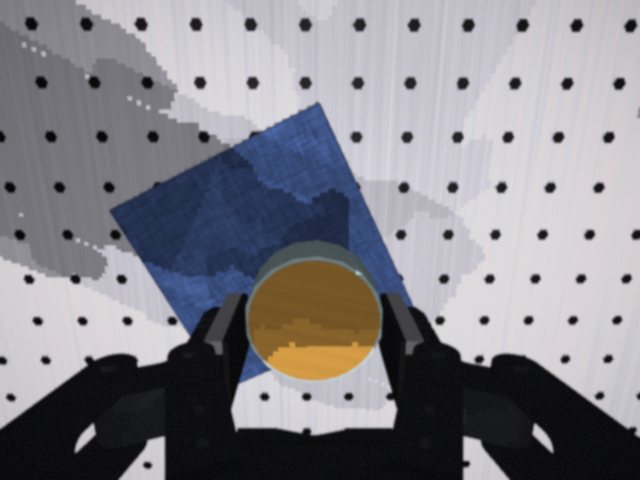

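Call:
servo_tool(moves=[[180,[0,0,-0.012],0],[180,[0.008,0,-0.02],0],[180,[0.018,0,-0.02],0],[180,[0.025,0,-0.015],0],[180,[0.03,0.001,-0.01],0],[180,[0.03,0.001,-0.005],0],[180,[0.03,0.001,0],0],[180,[0.025,0.001,0],0]])

```text
time: 7.17
tool_pos: [0.5551, -0.0939, 0.1777]
tcp_rot: [2.228, 2.21, -0.002]
wrist_force: [-0.7, -0.0, -1.7]
width: 0.566
```

Call:
servo_tool(moves=[[180,[0.015,0,0],0],[180,[0.01,0,0],0],[180,[0.006,0,0],0],[180,[0,0,0],0],[180,[0,0,0],0],[180,[0,0,0],0],[180,[0,0,0],0],[180,[0,0,0],0]])

```text
time: 7.83
tool_pos: [0.5547, -0.0589, 0.1791]
tcp_rot: [2.224, 2.215, -0.003]
wrist_force: [0.7, 0.7, -1.1]
width: 0.564
```

```bash
python3 -c "
from h import *
go([.559,.0235,.2],np.pi/2)
c=shot('wrist','w6')
"
```

```text
t 7.83 pos [ 0.5547 -0.0589  0.1791] yaw 1.5665 q6 -0.14 F [ 0.7  0.7 -1.1] w 0.564 zax [ 4.0e-04 -3.4e-03 -1.0e+00]
tool delta [ 0.0824  0.004  -0.0212] turn about tool z -0.0043
```

View pics/w6.png

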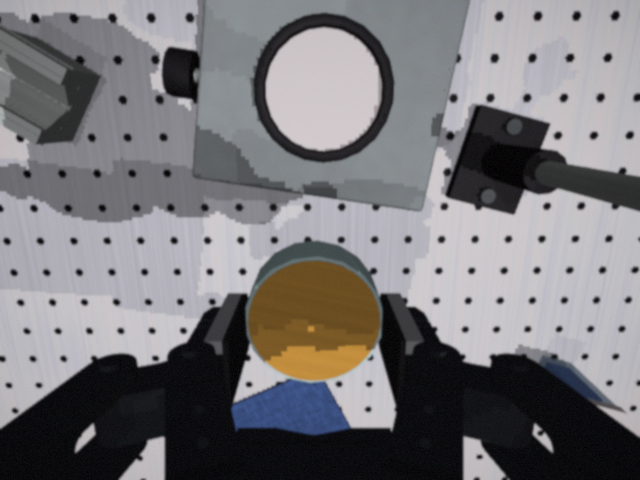

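```bash
python3 -c "
from h import *
c=load('w6'); g=cv2.cvtColor(c['pixels'],cv2.COLOR_RGB2GRAY)
m=(g<70)[5:170,230:410]
for x in comps(m,300):
    cn=max(cv2.findContours(x[3].astype(np.uint8),cv2.RETR_EXTERNAL,cv2.CHAIN_APPROX_NONE)[0],key=len)[:,0,:].astype(float)+[230,5]
    P=np.array([plane(c,u,v,.076)[:2] for u,v in cn])
    (e,ax,an)=cv2.fitEllipse(P.astype(np.float32)*1000); print('outer ring',e,ax)
m=(g>150)[15:160,250:390]
for x in comps(m,1000):
    cn=max(cv2.findContours(x[3].astype(np.uint8),cv2.RETR_EXTERNAL,cv2.CHAIN_APPROX_NONE)[0],key=len)[:,0,:].astype(float)+[250,15]
    P=np.array([plane(c,u,v,.075)[:2] for u,v in cn])
    (e,ax,an)=cv2.fitEllipse(P.astype(np.float32)*1000); print('inner',e,ax)
# mirror in gripper: gold ellipse at z=TCP-.015
H,S,V=cv2.split(cv2.cvtColor(c['pixels'],cv2.COLOR_RGB2HSV))
s,p,R,y=st()
for x in comps((H>15)&(H<35)&(S>90)&(V>70),1000):
    cn=max(cv2.findContours(x[3].astype(np.uint8),cv2.RETR_EXTERNAL,cv2.CHAIN_APPROX_NONE)[0],key=len)[:,0,:].astype(float)
    P=np.array([plane(c,u,v,p[2]-.015)[:2] for u,v in cn]); (e,ax,an)=cv2.fitEllipse(P.astype(np.float32)*1000); print('mirror',e,ax,'rel TCP mm',np.array(e)-p[:2]*1000)
"
```

```text
outer ring (559.5902099609375, 25.48101234436035) (69.90752410888672, 70.19712829589844)
inner (559.4322509765625, 25.379150390625) (57.51726150512695, 57.972740173339844)
mirror (554.308837890625, -58.1358757019043) (46.36525344848633, 46.44693374633789) rel TCP mm [-0.34085568  0.84899031]
```

Call:
servo_tool(moves=[[180,[0.015,0.001,0.005],-0.004],[180,[0.018,0.001,0.006],0],[180,[0.018,0.001,0.006],0],[180,[0.016,0.001,0.006],0],[180,[0.008,0.001,0.006],0],[180,[0.004,0,0.004],0],[180,[0,0,0],0],[180,[0,0,0],0]])

```text
time: 8.55
tool_pos: [0.5613, 0.0169, 0.1442]
tcp_rot: [2.227, 2.209, -0.005]
wrist_force: [-0.2, -0.5, -1.3]
width: 0.565
```

```bash
python3 -c "
from h import *
go([.5598,.0244,.106],np.pi/2)
c=shot('wrist','w7')
"
```

```text
t 8.55 pos [0.5613 0.0169 0.1442] yaw 1.5629 q6 0.0 F [-0.2 -0.5 -1.3] w 0.565 zax [ 0.0012 -0.0059 -1.    ]
tool delta [ 0.0077 -0.0016  0.0381] turn about tool z -0.0079
```

View pics/w7.png

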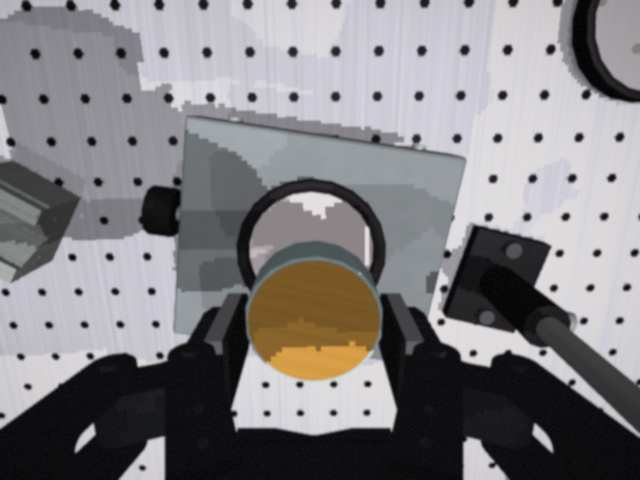

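Call:
servo_tool(moves=[[180,[0.004,-0.001,0.003],-0.007],[180,[0.002,0,0.005],0],[180,[0.001,0,0.005],0],[180,[0,0,0.004],0],[180,[0,0,0.002],0],[180,[0,0,0],0],[180,[0,0,0],0],[180,[0,0,0],0]])

```text
time: 9.27
tool_pos: [0.5606, 0.0217, 0.1239]
tcp_rot: [2.221, 2.213, -0.005]
wrist_force: [0.4, -1.2, -0.7]
width: 0.566
```

```bash
python3 -c "
from h import *
go([.5598,.0244,.106],np.pi/2)
c=shot('wrist','w8')
"
```

```text
t 9.27 pos [0.5606 0.0217 0.1239] yaw 1.5673 q6 0.01 F [ 0.4 -1.2 -0.7] w 0.566 zax [ 0.0022 -0.0067 -1.    ]
tool delta [ 0.0028 -0.0009  0.0179] turn about tool z -0.0035
```

View pics/w8.png

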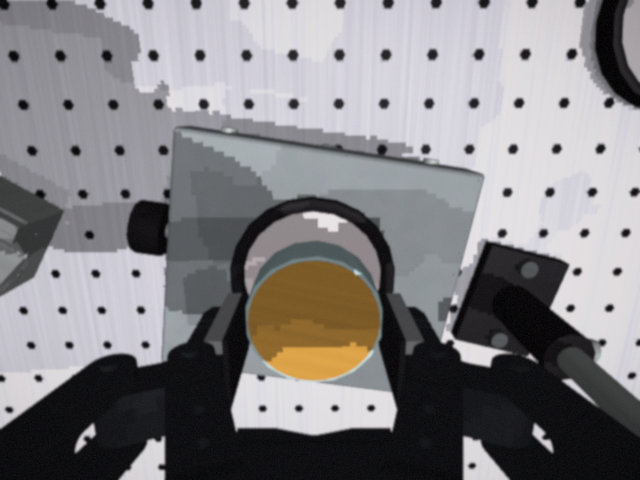

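Laterally it is centred: the mirror is at column 314 and the ring at about 313. I'll correct 3 mm in y and go down slowly.

Call:
servo_tool(moves=[[180,[0.002,-0.001,0.001],-0.003],[180,[0.001,0,0.003],0],[180,[0,0,0.003],0],[180,[0,0,0.003],0],[180,[0,0,0],0],[180,[0,0,0],0],[180,[0,0,0],0],[180,[0,0,0],0]])

```text
time: 9.98
tool_pos: [0.56, 0.0251, 0.1133]
tcp_rot: [2.216, 2.216, -0.004]
wrist_force: [-0.7, -0.4, -0.9]
width: 0.564
```

```bash
python3 -c "
from h import *
go([.5598,.0244,.106],np.pi/2)
c=shot('wrist','w9')
"
```

```text
t 9.98 pos [0.56   0.0251 0.1133] yaw 1.5707 q6 0.01 F [-0.7 -0.4 -0.9] w 0.564 zax [ 0.0034 -0.0067 -1.    ]
tool delta [-0.0006 -0.0003  0.0073] turn about tool z -0.0001
```

View pics/w9.png

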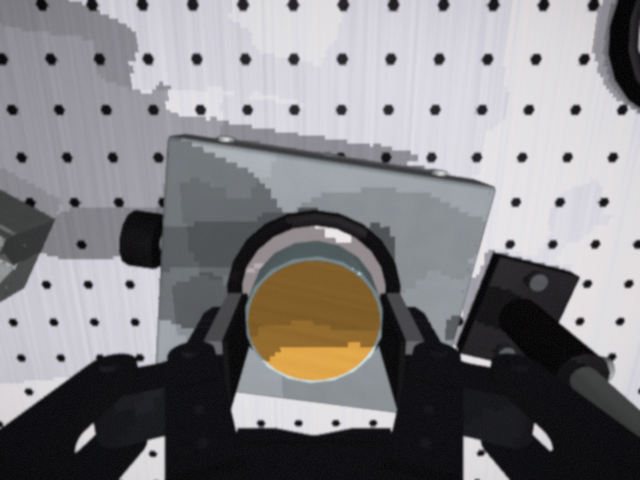

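Call:
servo_tool(moves=[[180,[0,0,0.002],0],[180,[0,0,0.001],0],[180,[0,0,0.001],0],[180,[0,0,0.001],0],[180,[0,0,0],0],[180,[0,0,0],0],[180,[0,0,0],0],[180,[0,0,0],0]])

```text
time: 10.7
tool_pos: [0.5603, 0.0249, 0.1081]
tcp_rot: [2.216, 2.216, -0.003]
wrist_force: [0.5, -0.6, -1.4]
width: 0.568
```

Call:
servo_tool(moves=[[180,[0,0,0.001],0],[180,[0,0,0],0],[180,[0,0,0],0],[180,[0,0,0.001],0],[180,[0,0,0],0],[180,[0,0,0],0],[180,[0,0,0],0],[180,[0,0,0],0]])

```text
time: 11.37
tool_pos: [0.5605, 0.0249, 0.1061]
tcp_rot: [2.216, 2.216, -0.002]
wrist_force: [0.2, 0.1, -0.8]
width: 0.564
```

Call:
servo_tool(moves=[[180,[0,0,0.0008],0],[180,[0,0,0],0],[180,[0,0,0],0],[180,[0,0,0],0],[180,[0,0,0],0],[180,[0,0,0],0],[180,[0,0,0],0],[180,[0,0,0],0]])

```text
time: 12.03
tool_pos: [0.5608, 0.0249, 0.1061]
tcp_rot: [2.216, 2.215, -0.002]
wrist_force: [-0.0, 0.6, -0.2]
width: 0.562
```

```bash
python3 -c "
from h import *
go([.5598,.0244,.106],np.pi/2)
c=shot('wrist','w10');c=shot('side','s10'); cv2.imwrite('pics/s10c.png',cv2.resize(c['pixels'][180:300,260:380,::-1],None,fx=5,fy=5,interpolation=cv2.INTER_CUBIC))
"
```

```text
t 12.03 pos [0.5608 0.0249 0.1061] yaw 1.5707 q6 0.01 F [-0.   0.6 -0.2] w 0.562 zax [ 0.005  -0.0067 -1.    ]
tool delta [-0.0005 -0.001   0.0001] turn about tool z -0.0001
```

View pics/w10.png

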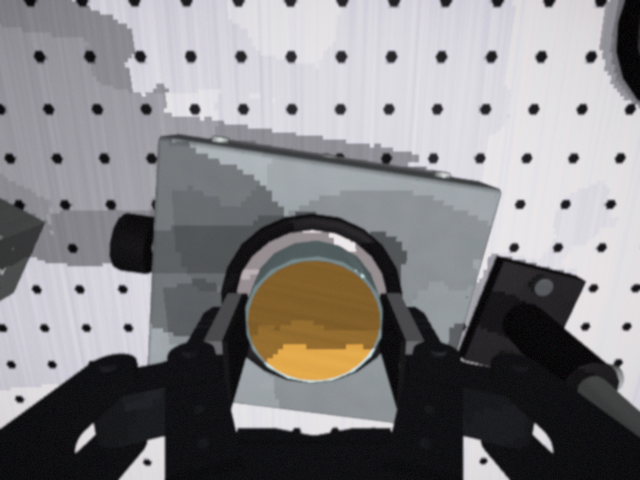

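View pics/s10c.png

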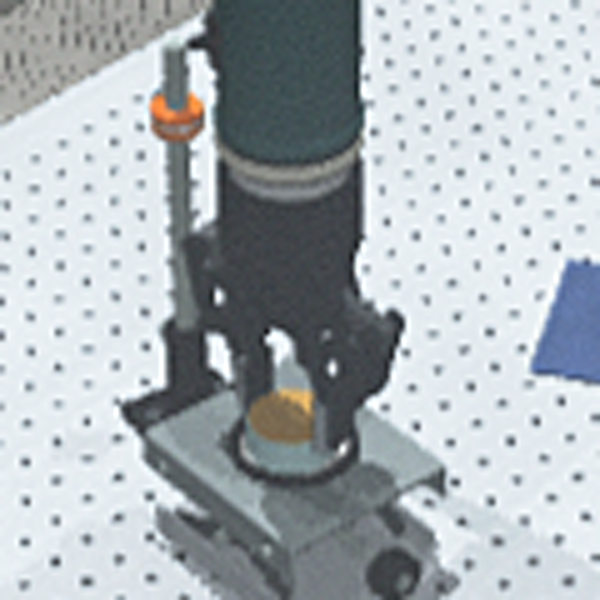

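Call:
servo_tool(moves=[[180,[0,0,0.001],0],[180,[0,0,0],0],[180,[0,0,0],0],[180,[0,0,0],0],[180,[0,0,0.0005],0],[180,[0,0,0],0],[180,[0,0,0],0],[180,[0,0,0],0]])

```text
time: 12.8
tool_pos: [0.5612, 0.0249, 0.1061]
tcp_rot: [2.215, 2.215, -0.001]
wrist_force: [-0.8, -1.0, 1.3]
width: 0.559
```

z is stuck at 0.1061 and the vertical force has changed sign from -1 to +1.3 N, so the mirror is resting on the nest floor. I'm letting go.

Call:
servo_tool(moves=[[105,[0,0,0],0],[100,[0,0,0],0],[90,[0,0,0],0],[80,[0,0,0],0],[60,[0,0,0],0],[40,[0,0,0],0],[20,[0,0,0],0],[0,[0,0,0],0]])

```text
time: 13.47
tool_pos: [0.5615, 0.0249, 0.1055]
tcp_rot: [2.215, 2.215, -0.001]
wrist_force: [-0.2, -0.1, 0.1]
width: 0.999
```

```bash
python3 -c "
from h import *
go([.5598,.0244,.2],np.pi/2)
c=shot('wrist','w11')
"
```

```text
t 13.47 pos [0.5615 0.0249 0.1055] yaw 1.5707 q6 0.01 F [-0.2 -0.1  0.1] w 0.999 zax [ 0.0062 -0.0067 -1.    ]
tool delta [-0.0012 -0.0011 -0.0945] turn about tool z -0.0001
```

View pics/w11.png

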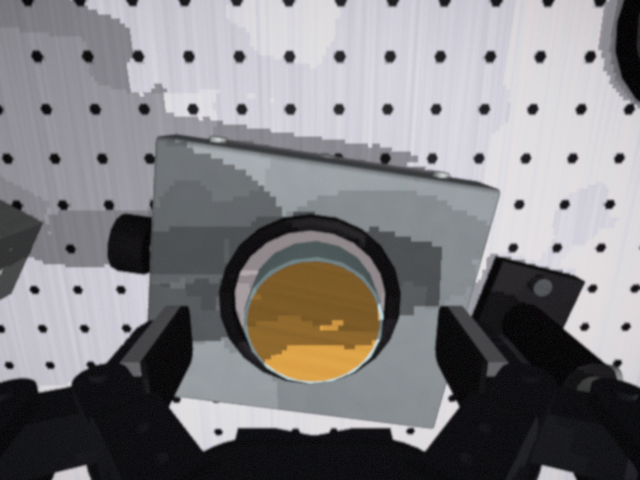

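The mirror stands in the nest at pixel (314,320), inside the black ring with its floor visible, and the fingers are open. I'm lifting straight up.

Call:
servo_tool(moves=[[0,[0,0,-0.008],0],[0,[0,0,-0.015],0],[0,[0,0,-0.025],0],[0,[0,0,-0.03],0],[0,[0,0,-0.03],0],[0,[0,0,-0.03],0],[0,[0,0,-0.025],0],[0,[0,0,-0.015],0]])

```text
time: 14.18
tool_pos: [0.556, 0.0261, 0.2882]
tcp_rot: [-2.221, -2.221, 0.015]
wrist_force: [-0.3, 0.7, 0.6]
width: 1.002
```

Call:
servo_tool(moves=[[0,[0,0,0],0.125],[0,[0,0,0],0.125],[0,[0,0,0],0.125],[0,[0,0,0],0.125],[0,[0,0,0],0.1],[0,[0,0,0],0],[0,[0,0,0],0],[0,[0,0,0],0]])

```text
time: 14.85
tool_pos: [0.5598, 0.0263, 0.304]
tcp_rot: [2.775, 1.447, 0.015]
wrist_force: [-0.5, 0.5, -0.6]
width: 1.003
```

```bash
python3 -c "
from h import *
go([.575,.273,.2],np.radians(11))
c=shot('wrist','w12')
H,S,V=cv2.split(cv2.cvtColor(c['pixels'],cv2.COLOR_RGB2HSV))
for x in comps((H>15)&(H<35)&(S>90)&(V>70),300): print('gold',x[:3],plane(c,*x[1],.091),dep(c,*x[1]))
for x in comps((H<14)&(S>130)&(V>90),30): print('or',x[:3],dep(c,*x[1]))
g=cv2.cvtColor(c['pixels'],cv2.COLOR_RGB2GRAY)
"
```

```text
t 14.85 pos [0.5598 0.0263 0.304 ] yaw 0.9613 q6 0.62 F [-0.5  0.5 -0.6] w 1.003 zax [ 0.014  -0.0065 -0.9999]
tool delta [ 0.2107 -0.1303  0.1026] turn about tool z 0.7693
gold (2463, [311.6, 209.5], [284, 182, 56, 56]) [0.56126314 0.02630976 0.091     ] [0.56124199 0.02627603 0.09080742]
or (485, [542.3, 198.5], [531, 183, 48, 31]) [ 0.67310348 -0.01294822  0.21984098]
```

View pics/w12.png

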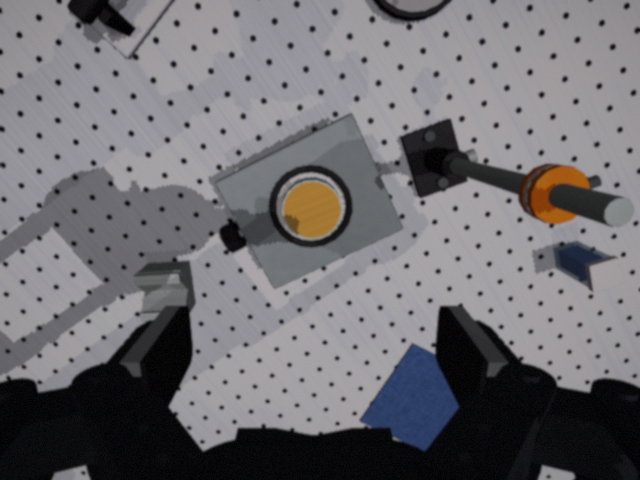

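```bash
python3 -c "
from h import *
c=load('w12')
cv2.imwrite('pics/w12c.png',cv2.resize(c['pixels'][155:235,500:580,::-1],None,fx=7,fy=7,interpolation=0))
for v in range(180,220,4):
  print(v,[ (u,float(dep(c,u,v)[2].round(4))) for u in range(518,592,6)])
"
```

```text
180 [(518, 0.1874), (524, 0.2106), (530, 0.2147), (536, 0.2185), (542, 0.2197), (548, 0.2208), (554, 0.2195), (560, 0.22), (566, 0.22), (572, 0.2192), (578, 0.2205), (584, 0.221), (590, 0.2188)]
184 [(518, 0.1912), (524, 0.2108), (530, 0.2153), (536, 0.2211), (542, 0.2203), (548, 0.2198), (554, 0.2203), (560, 0.2221), (566, 0.226), (572, 0.2197), (578, 0.2203), (584, 0.2209), (590, 0.2203)]
188 [(518, 0.206), (524, 0.2122), (530, 0.2171), (536, 0.2195), (542, 0.2201), (548, 0.2198), (554, 0.2233), (560, 0.2258), (566, 0.2289), (572, 0.2324), (578, 0.2357), (584, 0.2373), (590, 0.2189)]
192 [(518, 0.2073), (524, 0.2123), (530, 0.2181), (536, 0.2193), (542, 0.2197), (548, 0.2186), (554, 0.2233), (560, 0.2284), (566, 0.2322), (572, 0.2353), (578, 0.2398), (584, 0.2424), (590, 0.2457)]
196 [(518, 0.2073), (524, 0.213), (530, 0.2187), (536, 0.2201), (542, 0.2202), (548, 0.2196), (554, 0.226), (560, 0.2292), (566, 0.2333), (572, 0.2384), (578, 0.2411), (584, 0.2437), (590, 0.2478)]
200 [(518, 0.2064), (524, 0.2128), (530, 0.2191), (536, 0.2199), (542, 0.2193), (548, 0.2204), (554, 0.2256),
[... 180 characters left out ...]
195), (554, 0.2244), (560, 0.2291), (566, 0.235), (572, 0.2385), (578, 0.2431), (584, 0.2489), (590, 0.2507)]
208 [(518, 0.0016), (524, 0.2094), (530, 0.2174), (536, 0.2188), (542, 0.2201), (548, 0.2197), (554, 0.22), (560, 0.2254), (566, 0.2343), (572, 0.2395), (578, 0.2448), (584, 0.2481), (590, 0.2529)]
212 [(518, -0.0002), (524, 0.0), (530, 0.214), (536, 0.2206), (542, 0.2197), (548, 0.2209), (554, 0.2201), (560, 0.2191), (566, 0.2209), (572, 0.2357), (578, 0.2431), (584, 0.2478), (590, 0.2527)]
216 [(518, 0.0006), (524, -0.0003), (530, 0.0001), (536, 0.2186), (542, 0.2196), (548, 0.2195), (554, 0.2196), (560, 0.2191), (566, 0.22), (572, 0.2201), (578, 0.0), (584, 0.2456), (590, 0.2504)]
```

View pics/w12c.png

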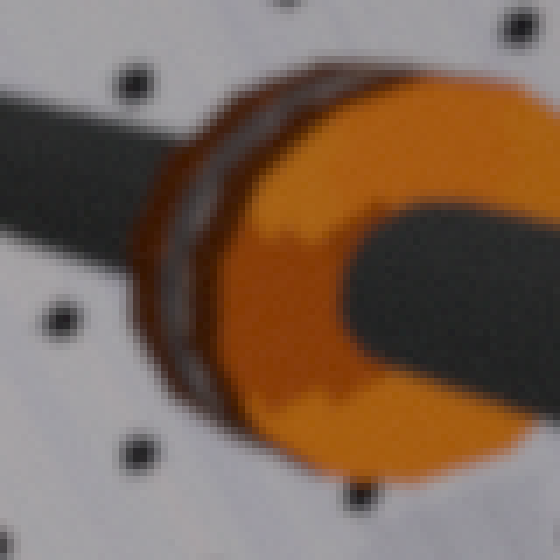

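Collar top face is at z = 0.220, so the white line is at 0.213; the depth on the line itself, 0.2125, agrees. The mirror's top is at 0.091, so it is seated. Now to the loupe.

Call:
servo_tool(moves=[[0,[0.02,-0.012,0],0],[0,[0.03,-0.019,0],0],[0,[0.032,-0.02,0.005],0],[0,[0.032,-0.02,0.01],0],[0,[0.032,-0.02,0.01],0],[0,[0.028,-0.018,0.01],0],[0,[0.015,-0.01,0.01],0],[0,[0.006,-0.004,0.005],0]])

```text
time: 15.57
tool_pos: [0.573, 0.2628, 0.253]
tcp_rot: [2.767, 1.454, 0.022]
wrist_force: [0.4, -0.0, -0.4]
width: 0.998
```

Call:
servo_tool(moves=[[0,[0,0,0],0.125],[0,[0,0,0],0.125],[0,[0,0,0],0.125],[0,[0,0,0],0.125],[0,[0,0,0],0.1],[0,[0,0,0],0.05],[0,[0,0,0],0],[0,[0,0,0],0]])

```text
time: 16.23
tool_pos: [0.5711, 0.2608, 0.2489]
tcp_rot: [3.09, 0.478, 0.016]
wrist_force: [0.1, 0.0, -0.3]
width: 0.997
```

```bash
python3 -c "
from h import *
go([.572,.273,.2],np.radians(11))
c=shot('wrist','w13')
"
```

```text
t 16.23 pos [0.5711 0.2608 0.2489] yaw 0.3073 q6 1.67 F [ 0.1  0.  -0.3] w 0.997 zax [ 0.0122 -0.013  -0.9998]
tool delta [ 0.0042 -0.0121  0.0487] turn about tool z 0.1153
```

View pics/w13.png

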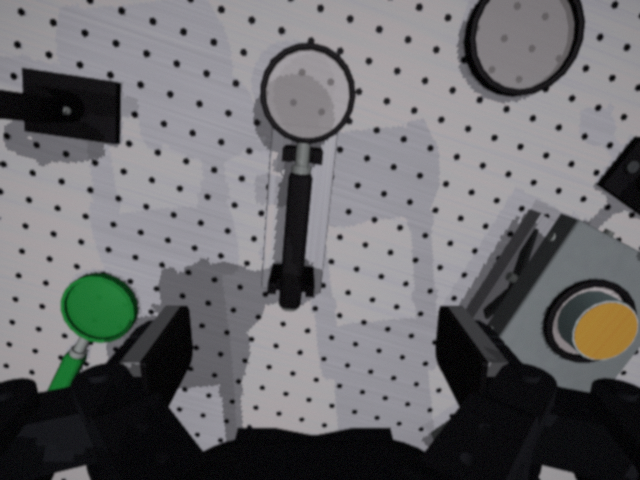

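Candidates in this view are green at (99,307), large black at (523,40), and small black in the cradle at (308,92). The last is the non-green, smaller one. I'll confirm it in a crop and measure it.

```bash
python3 -c "
from h import *
c=load('w13'); g=cv2.cvtColor(c['pixels'],cv2.COLOR_RGB2GRAY)
cv2.imwrite('pics/w13c.png',cv2.resize(c['pixels'][30:320,240:380,::-1],None,fx=2,fy=2,interpolation=cv2.INTER_CUBIC))
m=(g<75)
for x in comps(m[35:150,250:365],300):
    cn=max(cv2.findContours(x[3].astype(np.uint8),cv2.RETR_EXTERNAL,cv2.CHAIN_APPROX_NONE)[0],key=len)[:,0,:].astype(float)+[250,35]
    P=np.array([plane(c,u,v,.058)[:2] for u,v in cn if v<138]); e,ax,an=cv2.fitEllipse(P.astype(np.float32)*1000); print('ring',e,ax)
    L=np.array(e)/1000
m2=np.zeros_like(m); m2[182:262,270:320]=m[182:262,270:320]
# rows: mid of dark run
pts=[]
for v in range(182,262,4):
    us=np.flatnonzero(m2[v]); pts.append([us.min(),us.max(),v]); 
pts=np.array(pts); print(pts[::4])
A=np.array([(plane(c,(a+b)/2,v,.063)[:2]) for a,b,v in pts]); W=[np.linalg.norm(plane(c,a-.5,v,.063)-plane(c,b+.5,v,.063)) for a,b,v in pts]
vx,vy,x0,y0=cv2.fitLine(A.astype(np.float32),cv2.DIST_HUBER,0,.01,.01).ravel(); 
if vx<0: vx,vy=-vx,-vy
print('axis yaw deg',np.degrees(np.arctan2(vy,vx)),'width',np.median(W),'axis point',x0,y0,'lens dist from axis',(L[1]-y0)*vx-(L[0]-x0)*vy)
d=np.array([vx,vy]);t=(L-[x0,y0])@d; print('grip',np.array([x0,y0])+d*(t-.085),'lens on axis',np.array([x0,y0])+d*t, 'end',plane(c,290,303,.063)[:2], 'handle z', [dep(c,295,v)[2].round(4) for v in (200,220,240)])
"
```

```text
ring (655.87890625, 289.2640686035156) (66.85797119140625, 68.06785583496094)
[[287 311 182]
 [286 309 198]
 [285 308 214]
 [284 306 230]
 [283 305 246]]
axis yaw deg 12.596626 width 0.017660481138074245 axis point 0.5738549 0.2724329 lens dist from axis -0.0014622208770676236
grip [0.572606  0.2721538] lens on axis [0.65556002 0.29069109] end [0.50044717 0.25553804] handle z [np.float64(0.0626), np.float64(0.0621), np.float64(0.3675)]
```

View pics/w13c.png

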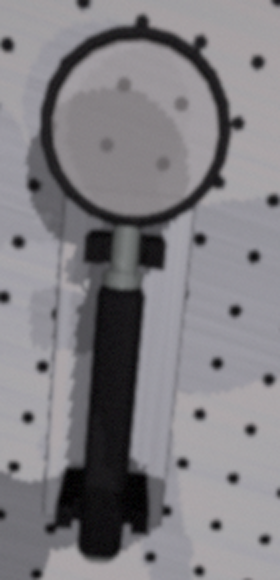

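The crop confirms it: ring measures 67–68 mm, in the cradle, not green. Aligning to yaw 12.4°, above grip (0.5725, 0.272).

Call:
servo_tool(moves=[[0,[0.002,-0.005,0.005],0.06],[0,[0.001,-0.004,0.015],0.03],[0,[0,-0.002,0.02],0],[0,[0,0,0.02],0],[0,[0,0,0.015],0],[0,[0,0,0.01],0],[0,[0,0,0],0],[0,[0,0,0],0]])

```text
time: 16.95
tool_pos: [0.5749, 0.2697, 0.1641]
tcp_rot: [3.109, 0.348, 0.026]
wrist_force: [-0.7, 0.4, -0.3]
width: 0.996
```

Call:
servo_tool(moves=[[0,[0,0,0],0],[0,[0,0,0],0],[0,[0,0,0],0],[0,[0,0,0],0],[0,[0,0,0],0],[0,[0,0,0],0],[0,[0,0,0],0],[0,[0,0,0],0]])

```text
time: 17.62
tool_pos: [0.578, 0.2707, 0.1703]
tcp_rot: [3.111, 0.35, 0.039]
wrist_force: [-0.7, 0.2, 0.2]
width: 1.001
```

```bash
python3 -c "
from h import *
go([.5725,.272,.06],np.radians(12.4))
c=shot('wrist','w14')
"
```

```text
t 17.62 pos [0.578  0.2707 0.1703] yaw 0.2244 q6 1.76 F [-0.7  0.2  0.2] w 1.001 zax [ 0.0263 -0.0081 -0.9996]
tool delta [-0.0077 -0.004   0.1101] turn about tool z 0.008
```

View pics/w14.png

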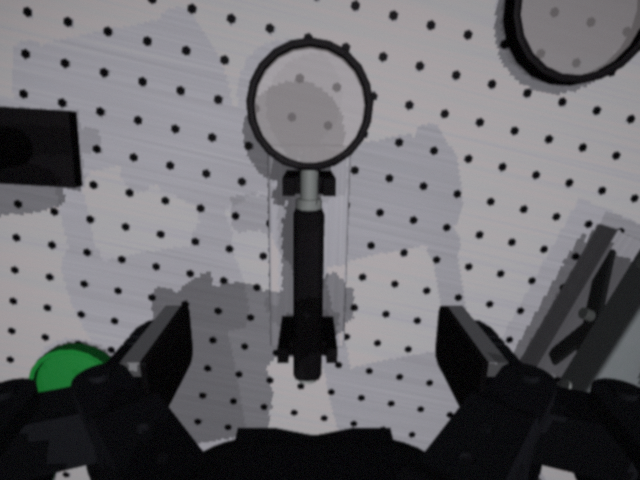

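Call:
servo_tool(moves=[[0,[-0.004,-0.002,0.006],0.008],[0,[-0.003,-0.002,0.01],0],[0,[-0.001,-0.001,0.012],0],[0,[0,0,0.012],0],[0,[0,0,0.012],0],[0,[0,0,0.01],0],[0,[0,0,0.005],0],[0,[0,0,0],0]])

```text
time: 18.33
tool_pos: [0.5678, 0.2728, 0.093]
tcp_rot: [3.111, 0.337, 0.032]
wrist_force: [0.1, -0.4, 0.1]
width: 0.997
```

```bash
python3 -c "
from h import *
go([.5725,.272,.06],np.radians(12.4))
c=shot('wrist','w15')
"
```

```text
t 18.33 pos [0.5678 0.2728 0.093 ] yaw 0.2159 q6 1.79 F [ 0.1 -0.4  0.1] w 0.997 zax [ 0.0217 -0.0101 -0.9997]
tool delta [0.0038 0.0013 0.0331] turn about tool z -0.0005
```

View pics/w15.png

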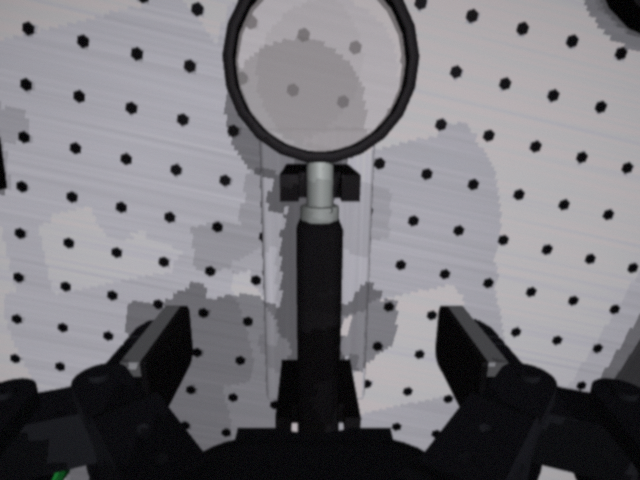

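Call:
servo_tool(moves=[[0,[0.002,0.001,0.003],0],[0,[0.001,0,0.007],0],[0,[0,0,0.007],0],[0,[0,0,0.007],0],[0,[0,0,0.004],0],[0,[0,0,0],0],[0,[0,0,0],0],[0,[0,0,0],0]])

```text
time: 19.05
tool_pos: [0.5741, 0.2727, 0.0642]
tcp_rot: [3.112, 0.336, 0.038]
wrist_force: [0.4, 0.3, 0.1]
width: 1.004
```

```bash
python3 -c "
from h import *
go([.5725,.272,.06],np.radians(12.4))
c=shot('wrist','w16')
"
```

```text
t 19.05 pos [0.5741 0.2727 0.0642] yaw 0.2154 q6 1.78 F [0.4 0.3 0.1] w 1.004 zax [ 0.0253 -0.0086 -0.9996]
tool delta [-0.0018  0.0003  0.0042] turn about tool z -0.001
```

View pics/w16.png

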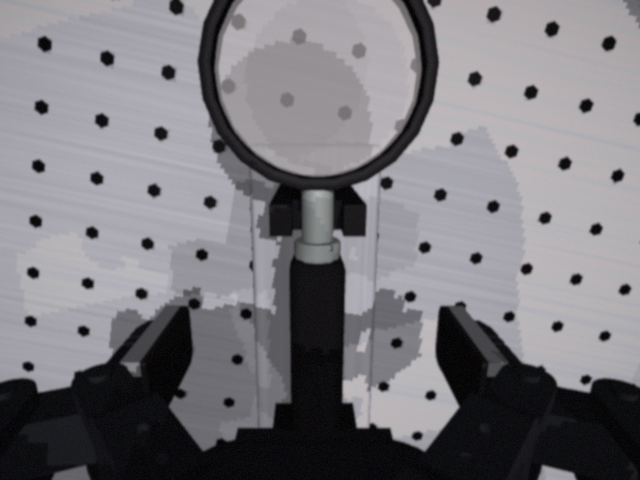

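Call:
servo_tool(moves=[[0,[-0.001,0,0.003],0],[0,[-0.001,0,0.001],0],[60,[0,0,0],0],[110,[0,0,0],0],[150,[0,0,0],0],[175,[0,0,0],0],[190,[0,0,0],0],[205,[0,0,0],0]], newtons=40)

```text
time: 19.77
tool_pos: [0.5729, 0.2727, 0.0616]
tcp_rot: [3.113, 0.337, 0.042]
wrist_force: [-0.6, -0.7, -0.0]
width: 0.205
```

Call:
servo_tool(moves=[[225,[0,0,0],0],[245,[0,0,0],0],[255,[0,0,0],0],[255,[0,0,0],0],[255,[0,0,0],0],[255,[0,0,0],0],[255,[0,0,0],0],[255,[0,0,0],0]], newtons=60)

```text
time: 20.43
tool_pos: [0.5729, 0.2727, 0.0617]
tcp_rot: [3.113, 0.337, 0.042]
wrist_force: [0.1, 0.0, -0.0]
width: 0.199
```

```bash
python3 -c "
from h import *
go([.5725,.272,.06],np.radians(12.4))
c=shot('wrist','w17')
"
```

```text
t 20.43 pos [0.5729 0.2727 0.0617] yaw 0.2156 q6 1.78 F [ 0.1  0.  -0. ] w 0.199 zax [ 0.028  -0.0074 -0.9996]
tool delta [-0.0006  0.0006  0.0017] turn about tool z -0.0009
```

View pics/w17.png

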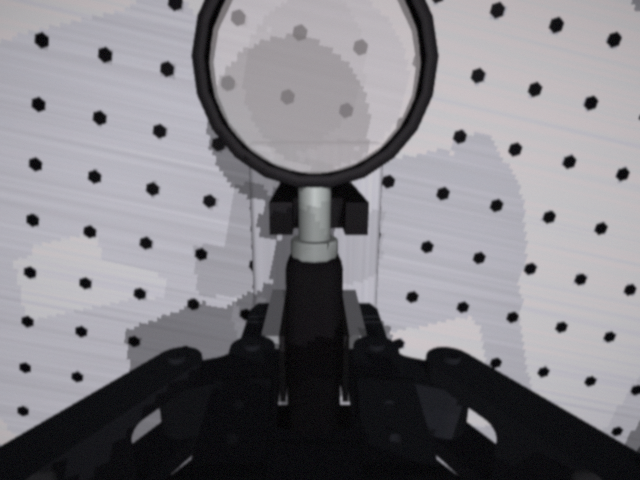

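Call:
servo_tool(moves=[[255,[0,0,-0.004],0],[255,[0.0002,0,-0.008],0],[255,[0.0003,0,-0.01],0],[255,[0.0003,0,-0.012],0],[255,[0.0003,0,-0.012],0],[255,[0.0003,0,-0.01],0],[255,[0,0,-0.006],0],[255,[0,0,0],0]])

```text
time: 21.15
tool_pos: [0.5727, 0.2737, 0.1313]
tcp_rot: [3.113, 0.337, 0.044]
wrist_force: [0.3, 0.2, -1.3]
width: 0.201
```

```bash
python3 -c "
from h import *
go([.4750,.0055,.30],np.radians(12.4))
c=shot('wrist','w18');c=shot('side','s18'); cv2.imwrite('pics/s18c.png',cv2.resize(c['pixels'][200:370,150:370,::-1],None,fx=3.5,fy=3.5,interpolation=cv2.INTER_CUBIC))
"
```

```text
t 21.15 pos [0.5727 0.2737 0.1313] yaw 0.2156 q6 1.78 F [ 0.3  0.2 -1.3] w 0.201 zax [ 0.0289 -0.0069 -0.9996]
tool delta [-0.1483  0.2433 -0.1696] turn about tool z -0.0009
```

View pics/s18c.png

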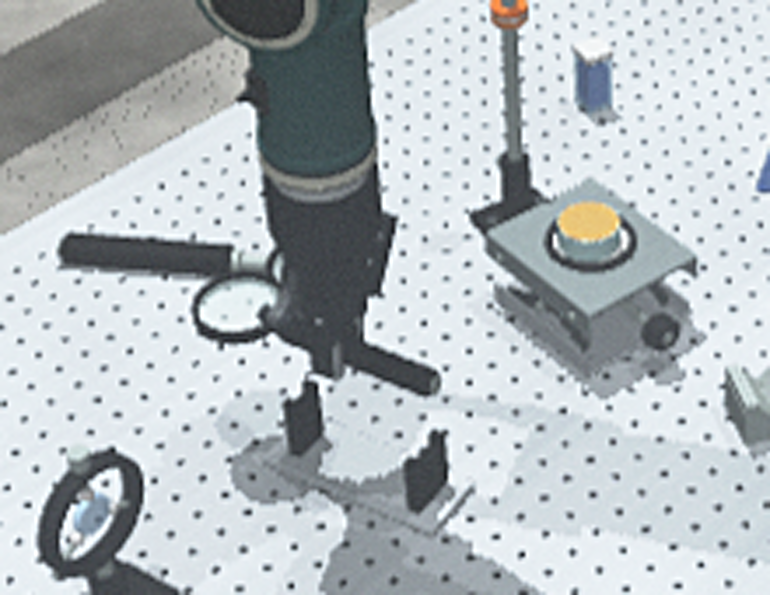

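View pics/w18.png

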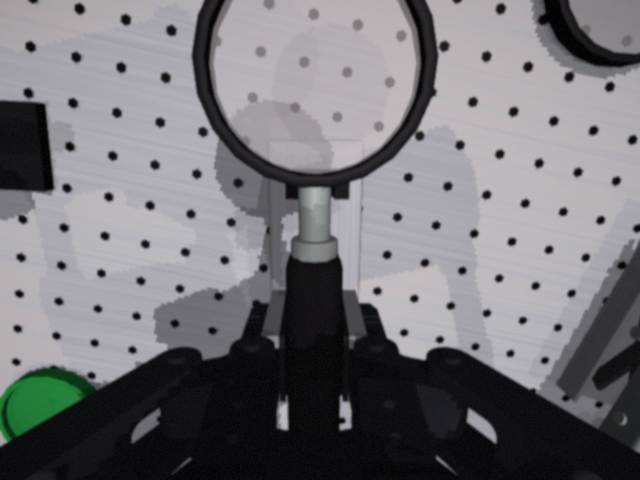

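Loupe lifted clean with no slip (same place in the wrist picture) and the cradle is empty. I'm carrying it over at height.

Call:
servo_tool(moves=[[255,[0,0,-0.015],0],[255,[-0.005,0.008,-0.022],0],[255,[-0.01,0.016,-0.022],0],[255,[-0.014,0.022,-0.02],0],[255,[-0.016,0.026,-0.015],0],[255,[-0.016,0.026,-0.01],0],[255,[-0.016,0.026,-0.005],0],[255,[-0.016,0.026,0],0]])

```text
time: 21.92
tool_pos: [0.5059, 0.1058, 0.2359]
tcp_rot: [3.109, 0.35, 0.023]
wrist_force: [0.5, -1.1, -0.4]
width: 0.198
```

Call:
servo_tool(moves=[[255,[-0.015,0.024,0],0],[255,[-0.012,0.018,0],0],[255,[-0.008,0.012,0],0],[255,[-0.004,0.006,0],0],[255,[0,0,0],0],[255,[0,0,0],0],[255,[0,0,0],0],[255,[0,0,0],0]])

```text
time: 22.58
tool_pos: [0.4753, 0.0318, 0.2325]
tcp_rot: [3.109, 0.341, 0.012]
wrist_force: [0.7, -1.2, -0.9]
width: 0.2
```

```bash
python3 -c "
from h import *
go([.4787,.0081,.2197],np.radians(12.4))
c=shot('wrist','w19')
"
```

```text
t 22.58 pos [0.4753 0.0318 0.2325] yaw 0.2188 q6 1.38 F [ 0.7 -1.2 -0.9] w 0.2 zax [ 0.0092 -0.0127 -0.9999]
tool delta [-0.0019  0.0237  0.0132] turn about tool z 0.0024
```

View pics/w19.png

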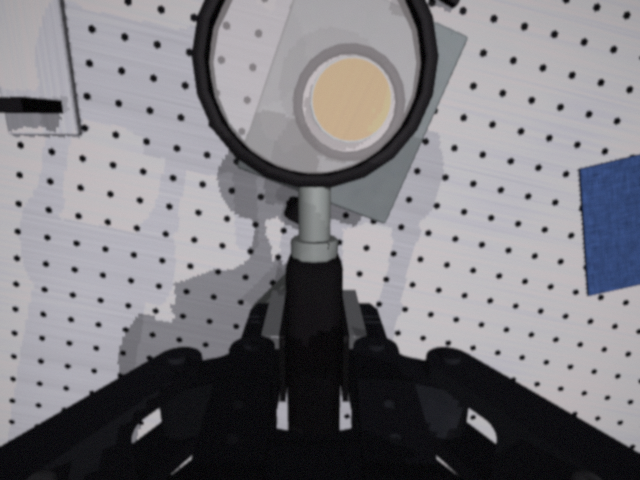

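```bash
cat >> h.py <<'E'
def ringfit(c,ref=None):
    g=cv2.cvtColor(c["pixels"],cv2.COLOR_RGB2GRAY)
    s,p,R,y=st()
    v,u=np.mgrid[0:200,180:450]; u=u.ravel();v=v.ravel()
    X=np.array([dep(c,a,b) for a,b in zip(u,v)]); dk=g[v,u]<60
    ok=dk&(abs(X[:,2]-p[2])<.025); m=np.zeros((200,270),np.uint8); m.ravel()[ok]=1
    m=cv2.erode(m,np.ones((3,3),np.uint8)).ravel().astype(bool)
    P=X[m]
    d=np.array([np.cos(y),np.sin(y),0]); a=(P-p)@d; P=P[(a>.045)];
    for _ in range(8):
        A=np.c_[P[:,:2],np.ones(len(P))]; k=np.linalg.lstsq(A,P[:,2],rcond=None)[0]; r=P[:,2]-A@k; P=P[r>-max(.0008,1.2*r.std())]
    # centre: boundary fit on in-plane circle
    ctr=cv2.fitEllipse((P[:,:2]*1000).astype(np.float32))[0]
    q=p+R@np.array([.0846,.0009,0]); 
    print("n",len(P),"slope xy",k[:2].round(4),"ell ctr",np.round(ctr,1),"top z at predicted lens",(k[:2]@q[:2]+k[2]).round(4),"pred lens xy",q[:2].round(4),"rms",r.std().round(5),"TCP z",p[2].round(4))
    return k
E
python3 -c "
from h import *
for n in ('w18','w19'): 
    print(n); ringfit(load(n))" ; python3 -c "
from h import *
c=load('w19')
print([dep(c,u,v).round(4).tolist() for u,v in ((204,60),(427,60),(315,177),(215,10),(420,10),(230,130),(400,130))])
c=load('w18')
print([dep(c,u,v).round(4).tolist() for u,v in ((204,60),(427,60),(315,177),(215,10),(420,10),(230,130),(400,130))])
"
```

```text
w18
[[0.5522, 0.0797, 0.229], [0.5654, 0.0203, 0.2298], [0.5279, 0.0433, 0.2313], [0.5651, 0.0789, 0.2284], [0.5767, 0.0257, 0.23], [0.5354, 0.0699, 0.2282], [0.546, 0.0225, 0.2302]]
[[0.6498, 0.3212, 0.1304], [0.6628, 0.262, 0.1304], [0.6253, 0.285, 0.1299], [0.663, 0.3208, 0.1284], [0.6742, 0.2673, 0.1308], [0.6331, 0.3117, 0.1286], [0.6434, 0.2643, 0.1301]]
  ret = _var(a, axis=axis, dtype=dtype, out=out, ddof=ddof,
  arrmean = um.true_divide(arrmean, div, out=arrmean,
  ret = ret.dtype.type(ret / rcount)
Traceback (most recent call last):
  File "h.py", line 40, in ringfit
    ctr=cv2.fitEllipse((P[:,:2]*1000).astype(np.float32))[0]
        ~~~~~~~~~~~~~~^^^^^^^^^^^^^^^^^^^^^^^^^^^^^^^^^^^
cv2.error: OpenCV(4.12.0) /io/opencv/modules/imgproc/src/shapedescr.cpp:361: error: (-201:Incorrect size of input array) There should be at least 5 points to fit the ellipse in function 'fitEllipseNoDirect'
```

```bash
python3 -c "
from h import *
ringfit(load('w19'))"
```

```text
n 4336 slope xy [-0.0163 -0.0162] ell ctr [557.4  50. ] top z at predicted lens 0.2301 pred lens xy [0.5581 0.0494] rms 0.00051 TCP z 0.2325
```

Call:
servo_tool(moves=[[255,[-0.001,0.005,0.002],0],[255,[-0.001,0.007,0.003],0],[255,[0,0.006,0.003],0],[255,[0,0.003,0.002],0],[255,[0,0.001,0],0],[255,[0,0,0],0],[255,[0,0,0],0],[255,[0,0,0],0]])

```text
time: 23.3
tool_pos: [0.4794, 0.0091, 0.221]
tcp_rot: [3.109, 0.346, 0.01]
wrist_force: [-0.4, 0.2, -2.0]
width: 0.207
```

```bash
python3 -c "
from h import *
go([.4787,.0081,.2197],np.radians(12.4))
c=shot('wrist','w20'); ringfit(c)
"
```

```text
t 23.3 pos [0.4794 0.0091 0.221 ] yaw 0.2219 q6 1.33 F [-0.4  0.2 -2. ] w 0.207 zax [ 0.0079 -0.0124 -0.9999]
tool delta [-0.0009  0.0008  0.0013] turn about tool z 0.0055
n 4382 slope xy [-0.0171 -0.0152] ell ctr [561.4  27.6] top z at predicted lens 0.2185 pred lens xy [0.5621 0.0269] rms 0.00051 TCP z 0.221
```

View pics/w20.png

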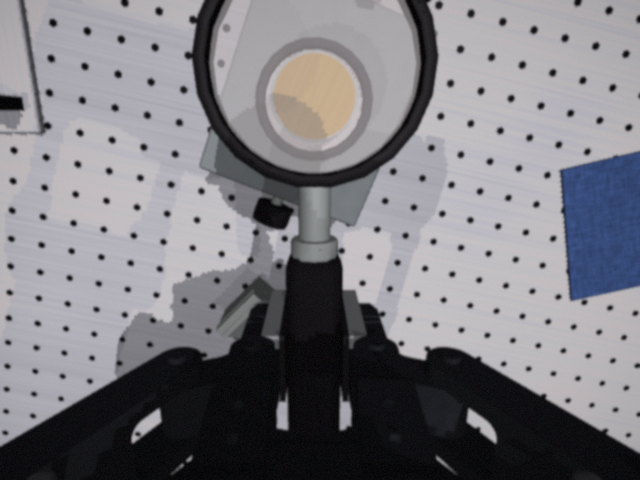

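Call:
servo_tool(moves=[[255,[0,0,0],0],[255,[0,0,0],0],[255,[0,0,0],0],[255,[0,0,0],0],[255,[0,0,0],0],[255,[0,0,0],0],[255,[0,0,0],0],[255,[0,0,0],0]])

```text
time: 24.02
tool_pos: [0.4796, 0.0098, 0.2217]
tcp_rot: [3.109, 0.348, 0.012]
wrist_force: [0.3, -0.0, -1.2]
width: 0.194
```

```bash
python3 -c "
import h
from h import *
go([.4787,.0081,.2197],np.radians(12.4))
c=shot('wrist','w21'); ringfit(c)
s0=st()
h.st=lambda:(s0[0],np.array([.5729,.2727,.0617]),Ro.from_rotvec([3.113,.337,.042]).as_matrix(),.2156)
ringfit(load('w17'))
h.st=lambda:(s0[0],np.array([.5727,.2737,.1313]),Ro.from_rotvec([3.113,.337,.044]).as_matrix(),.2156)
ringfit(load('w18'))
"
```

```text
t 24.02 pos [0.4796 0.0098 0.2217] yaw 0.223 q6 1.33 F [ 0.3 -0.  -1.2] w 0.194 zax [ 0.0093 -0.0122 -0.9999]
tool delta [-0.0013  0.0014  0.002 ] turn about tool z 0.0066
n 4341 slope xy [-0.0167 -0.0166] ell ctr [561.6  28.4] top z at predicted lens 0.2193 pred lens xy [0.5623 0.0276] rms 0.00051 TCP z 0.2217
n 4279 slope xy [-0.0002 -0.0124] ell ctr [655.1 290.7] top z at predicted lens 0.0609 pred lens xy [0.6557 0.2899] rms 0.0005 TCP z 0.0617
n 4262 slope xy [ 0.0034 -0.0111] ell ctr [654.8 291.7] top z at predicted lens 0.1306 pred lens xy [0.6555 0.2909] rms 0.00051 TCP z 0.1313
```

Call:
servo_tool(moves=[[255,[-0.0006,0.001,0.0004],0],[255,[0,0.0006,0.0004],0],[255,[0,0,0],0],[255,[0,0,0],0],[255,[0,0,0],0],[255,[0,0,0],0],[255,[0,0,0],0],[255,[0,0,0],0]])

```text
time: 24.73
tool_pos: [0.4793, 0.0078, 0.2207]
tcp_rot: [3.109, 0.348, 0.012]
wrist_force: [0.1, 0.2, -1.4]
width: 0.198
```

```bash
python3 -c "
from h import *
go([.4787,.0081,.2197],np.radians(12.4))
c=shot('wrist','w22'); ringfit(c)
c=shot('side','s22'); cv2.imwrite('pics/s22c.png',cv2.resize(c['pixels'][150:330,220:400,::-1],None,fx=3.3,fy=3.3,interpolation=cv2.INTER_CUBIC))
shot('top','t22'); go([.4787,.0081,.2197])
"
```

```text
t 24.73 pos [0.4793 0.0078 0.2207] yaw 0.2228 q6 1.33 F [ 0.1  0.2 -1.4] w 0.198 zax [ 0.0092 -0.0122 -0.9999]
tool delta [-0.0005 -0.0004  0.001 ] turn about tool z 0.0064
n 4386 slope xy [-0.0172 -0.0168] ell ctr [561.3  26.3] top z at predicted lens 0.2183 pred lens xy [0.562  0.0256] rms 0.00051 TCP z 0.2208
t 24.88 pos [0.4793 0.0078 0.2208] yaw 0.2228 q6 1.33 F [-0.3  0.4 -1.4] w 0.2 zax [ 0.0091 -0.0122 -0.9999]
tool delta [-0.0006 -0.0004  0.001 ] turn about tool z None
```

View pics/s22c.png

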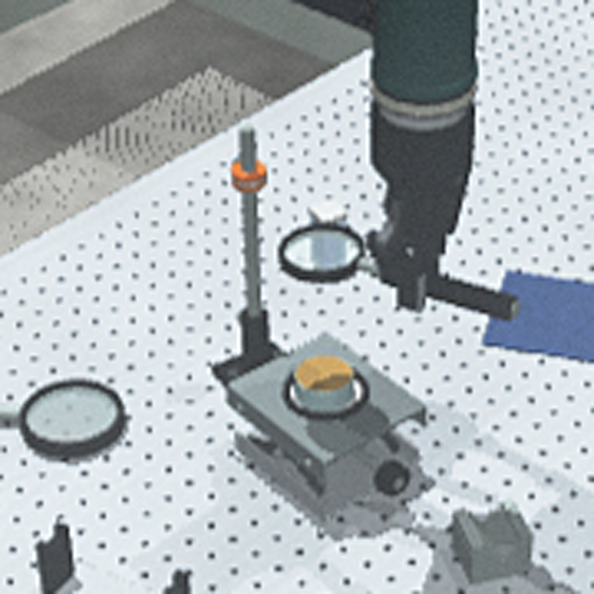

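View pics/t22.png

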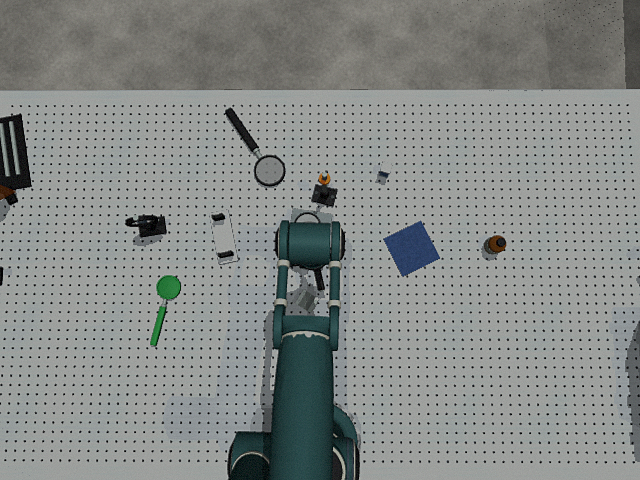

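The side view shows the loupe over the mirror in the nest, clear of the post. The top view shows the bystanders where they were, and the pose is steady. I'm handing the job in.

```bash
python3 -c "
from workcell import bot
print(bot.finish_job())"
```

```text
the job is handed in; nothing more can be done
None
```

The mirror is in the nest and let go. The arm is holding the small black loupe over its middle, and the job was handed in at about 25 s of the 54 s allowed.

- **Mirror:** I gripped it at 32 N and lowered it until it took contact; the upward force then was about 1.3 N. The camera later showed its gold face at z = 0.091 m, which is the seated height, inside the ring and centred at (0.561, 0.026).
- **Loupe:** I took it by the handle at 60 N and it came out of the cradle without slipping. The lens is at about (0.562, 0.026), within about 1 mm of the mirror's centre. Its height is 0.2125–0.213 m against 0.213 m for the white line.
- **Steadiness and surroundings:** The pose held still over the last readings, with only the loupe's weight on the wrist. In the top view the other things looked to be where they started; the arm partly hid the V-block there, but the side view shows it standing. I judged that by eye and did not measure it.

**Not quite level:** the tool tilted slightly while carrying, leaving the loupe about 1° lens-down. The camera's ring fit read about 1.4° raw. It read 0.7° even with the loupe lying level in the cradle, so I treated that part as calibration error. I left the tilt because the moves cannot command it.

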